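# Swing the pressure pot's crossbar shut and lock it with its quick-release pin

### The job

Swing the crossbar of the small pressure pot fully shut into its clevis, then lock it there with the yellow quick-release pin: squeeze its red buttons, feel gently for the hole, slide the pin down through clevis and bar until its flange sits on the clevis, and let go so that the locking studs spring out underneath. Never ram the pin, and leave the tray, the bottle and the wrench where they are.

Things in the scene. Friction and masses are not known exactly. Their poses are not given: they have to be found in the camera images.
- pot: Steel pressure pot, 144 mm across, with a blue domed lid (158 mm across, top 86 mm up); origin: centre of its underside. It stands in a grey yoke (hinge post, crossbar and clevis in one) that is NOT exactly centred on it: the whole yoke is shifted, not turned, by a hidden amount of up to 7 mm along each of the pot's x and y axes. Heights are exact.
- hole_nominal (a point): Nominal mouth of the clevis hole, axes as the pot's; the true hole is up to 7 mm off in x and in y (yoke's shift), so feel for it. Clevis: two level 48 mm square ears 8 mm thick, tops at this height (125 mm) and 22 mm lower, 30 mm over both; round 13.6 mm holes, 1 mm chamfer. A wall of the same height closes its +y side.
- hinge_nominal (a point): Nominal top centre (115 mm up) of the crossbar on its upright hinge post, axes as the pot's; off by the same hidden shift as the clevis. The crossbar is flat, 28 mm wide, 10 mm thick; its 14.6 mm hole lies 210 mm from the hinge axis.
- bar (a joint): Angle of the crossbar, rad. 0 = shut on its stop, along the pot's +y, holes in line. Opens towards the pot's -x (counter-clockwise from above) to 1.3. Stiff: stays where left, about 2 N at the handle moves it. Handle: upright black post 18 mm across with a 25 mm ball on top, on the bar 105 mm from the hinge axis; ball's centre 149.5 mm up, its top 162 mm up.
- pin_head (a point): Centre of the quick-release pin's yellow head, 26 (x) by 18 (y) by 30 (z) mm, z up the shank. On its +y and -y faces red buttons (12 wide, 20 high) stand out 3 mm; gripping along y until the fingers meet the yellow faces presses both (8 N each). At the start it hangs loosely upright in its stand and lifts straight out. About 0.15 kg.
- pin: The pin; origin: centre of the underside of its 24 mm flange, 29 mm below the head's centre. Below it a 12 mm round shank 44 mm long, its last 4 mm tapered to 10 mm. On its +y and -y sides, 32 to 37 mm below the flange, brass locking studs stand out 2.5 mm; the buttons draw them in flush. With the studs out it does not pass the clevis holes.
- latch_a (a joint): Travel in m of the red button and stud on the pin's +y side: 0 = stud fully out (locked), 0.003 = pressed flush (stud in).
- latch_b (a joint): The same for the pin's -y side.
- stand: Fixed purple stand block for the pin, 56 x 56 mm, 50 mm high, with a 15.5 x 21.5 mm slot 47 mm deep in its top. Origin: centre of its underside.
- tray: Bystander: open white plastic tray, 70 x 70 mm, 32 mm high, loose; origin at its underside's centre.
- bottle_mid (a point): Bystander: white bottle with blue cap, 52 mm across, 100 mm high, loose; this point is its centre.
- wrench: Bystander: steel wrench 140 mm long lying flat on the bench; origin about its middle, on the bench; it lies along its x axis.
Mind the look-alikes: they are no part of the job. There is more than one size of the pin; the job needs the largest. There is more than one size of the pot; the one meant has the size given above.

How it is judged:
By the outcome, as a careful person would: the job done as asked, in the order asked, and still so for the second after the job is handed in, with the robot touching nothing.
It also fails if it takes over 70 s, if anything falls off the work surface, if the arm or the gripper's body presses on something with over 40 N, if the wrist force passes 120 N, or if a joint passes its speed limit or range.

### The arm

A 7-joint arm with a two-finger parallel gripper is mounted at the origin on the work surface. World frame = base frame: x ahead of the robot, y to its left, z up, the work surface at z = 0. Lengths are in m, angles in rad, forces in N, time in s.
With the tool pointing down it reaches from about 0.4 to 0.925 m from the base axis. Payload 4.1 kg.
Tool frame: the origin (TCP) lies midway between the tips of the shut fingers; the grasp point (between the pads) lies 19 mm behind it; x points along the fingers, y is the direction in which the jaws open and shut, and the axes are right-handed (so a half turn about x gives the same grasp; the last joint's range is limited). The gripper opens to 85 mm and grips with 20 to 120 N. Pads are 22 mm wide; open, the fingers measure 114 mm over their backs; the gripper's body (76 mm by 85 mm) begins 54 mm behind the grasp point. The pads swing forward as they close: fully open they stand 13 mm farther back than shut.
Start: joints at [1.124, 0.398, 0.045, 1.537, -0.019, 1.207, -0.051], TCP at [0.222, -0.611, 0.206] pointing down, gripper open.
Joint ranges: [-2.82, 2.82], [-0.49, 2.23], [-1.37, 1.46], [0, 2.46], [-1.36, 4.5], [0.23, 2], [-2.94, 2.94]. Speed limits (rad/s): [2.57, 2.57, 3.14, 3.14, 3.14, 3.14, 3.14].

### API

Orientations are given as a unit quaternion [w, x, y, z].
In Python, from cell import arm gives the robot as it stands. The module is installed in compiled form; this text tells all that it offers.
- The arm moves only by the tool play_rows, never from a script. Its argument "rows" is a list that holds one entry, the list of rows, each a list of 5 numbers: the shift along the tool's x, y, z in cm, then the turn about the tool's x in rad, then the finger opening in cm, from 0 to 8.54. In form: [[[dx, dy, dz, roll, grip], ...]]. A call has 1 to 10 rows; each row shifts and turns the commanded pose from where the row before left it, along the tool's axes as they then stand; what a row does not reach is not made up. A row lasts 1/10 s, in which the tool goes at most 50 mm and 8.59 degrees, less where a joint would pass 70% of its speed; a pose out of reach is approached as far as the arm can. A call with a gripper value outside its range is refused whole. The fingers move at their own pace and stop on an object; "newtons" is the grip in N (left out, the last holds). Time passes only in rows, so rows that do not move let the fingers close. It gives the time, the measured TCP pose, the force and the opening at its end, in the units of the state.
- arm.observe(): the state, without advancing time (a new reading comes with each control period).
- arm.grab_frame(name): name is "side" or "top" or "wrist"; returns a dict with "color" (420x560x3 uint8, red, green, blue), "range_z" (420x560 float32, m along the optical axis (not along the pixel's ray), 0 where there is no reading), "vertical_fov" (degrees; the focal length in pixels is half the picture's height over the tangent of half this angle, whatever the lens; pixels are square), "cx", "cy" (the principal point, pixels), "camera_from_world" (4x4, takes a point from world to camera coordinates). Camera axes: x right, y up, looking along -z (the intrinsics and any distortion apply to the point x, -y, -z); pixel columns grow to the right and rows downward; lengths in m; the calibration is good to about 2 mm. A picture is of the moment at which its call begins.
- arm.sign_off(): hands the job in, once; it reports no verdict.
The state is a dict: "t": time; "q": joint angles; "qvel": joint speeds; "joint_torque": joint torques, N m; "tool_pos": TCP position; "orientation": TCP orientation; "wrist_force": force on the tool from outside, world axes, zero at the start; "moment": the same for the moment, N m; "width": opening from 0.0 (shut) to 1.0 (fully open).
Only numpy, scipy, OpenCV 4.12 (cv2) and the standard library are available. Lean on these libraries where they do the work, as an engineer would, in place of code of your own. Each camera call takes 0.05 s, during which the arm holds its last target. There are 200 camera calls.

## Working session

There is one attempt and no reset: what is moved stays moved. The work goes in short steps, Python scripts to look and compute and a tool call to move; the robot and the scene stay as the last step left them, time stands still between calls to the robot, and variables do not carry over. Pictures are saved under pics/ and viewed, about 8 in all and at most 12, crops included, and the job is handed in when it is done.

Besides the shell and the picture viewer there is one more tool, called after "Request:" as name(argument=value, ...) on one line, values as JSON. play_rows: Moves the arm, as the interface text tells. Its arguments: {"type":"object","properties":{"rows":{"type":"array"},"newtons":{"type":"number"}},"required":["rows"]}

```bash
mkdir -p pics
cat > h.py <<'E'
import numpy as np, cv2
from cell import arm
def grab(n):
    f=arm.grab_frame(n); return f
def pts(f):
    z=f["range_z"]; h,w=z.shape; F=h/2/np.tan(np.radians(f["vertical_fov"])/2)
    v,u=np.mgrid[:h,:w]
    P=np.stack([(u-f["cx"])/F*z,-(v-f["cy"])/F*z,-z,np.ones_like(z)],-1)
    W=P@np.linalg.inv(f["camera_from_world"]).T
    W[z==0]=np.nan
    return W[...,:3]
def proj(f,p):
    c=f["camera_from_world"]@np.append(p,1); F=210/np.tan(np.radians(f["vertical_fov"])/2)
    return f["cx"]+F*c[0]/-c[2], f["cy"]-F*c[1]/-c[2]
E
python3 - <<'E'
from h import *
o=arm.observe(); print({k:np.round(v,3) for k,v in o.items()})
ims=[]
for n in("top","side"):
    f=grab(n); np.save(f"pics/{n}.npy",f,allow_pickle=True); ims.append(f["color"])
    print(n,f["vertical_fov"],f["cx"],f["cy"],np.round(np.linalg.inv(f["camera_from_world"]),3).tolist())
    cv2.imwrite(f"pics/{n}0.png",cv2.resize(f["color"],(800,600),interpolation=cv2.INTER_CUBIC)[...,::-1])
E
```

```text
{'t': np.float64(0.0), 'q': array([ 1.124,  0.399,  0.045,  1.538, -0.019,  1.207, -0.051]), 'qvel': array([ 0.002,  0.   ,  0.001,  0.   , -0.002,  0.   , -0.   ]), 'joint_torque': array([ 0.0000e+00, -4.7511e+01,  1.3650e+00, -2.5422e+01,  1.2000e-02,
        9.0000e-03,  0.0000e+00]), 'tool_pos': array([ 0.221, -0.61 ,  0.205]), 'orientation': array([-0.122, -0.696, -0.123,  0.697]), 'wrist_force': array([-0.344, -0.114, -0.043]), 'moment': array([-0.014,  0.013, -0.035]), 'width': np.float64(1.003)}
top 44.919654592993844 278.7449883910665 209.12958226848536 [[0.024, 0.995, -0.093, 0.449], [-0.999, 0.027, 0.025, 0.059], [0.027, 0.092, 0.995, 1.092], [0.0, 0.0, 0.0, 1.0]]
side 42.48042776701231 281.37298176362054 217.02833458316925 [[0.966, 0.157, -0.204, 0.307], [-0.257, 0.568, -0.782, -0.807], [-0.007, 0.808, 0.589, 0.74], [0.0, 0.0, 0.0, 1.0]]
```

View pics/top0.png

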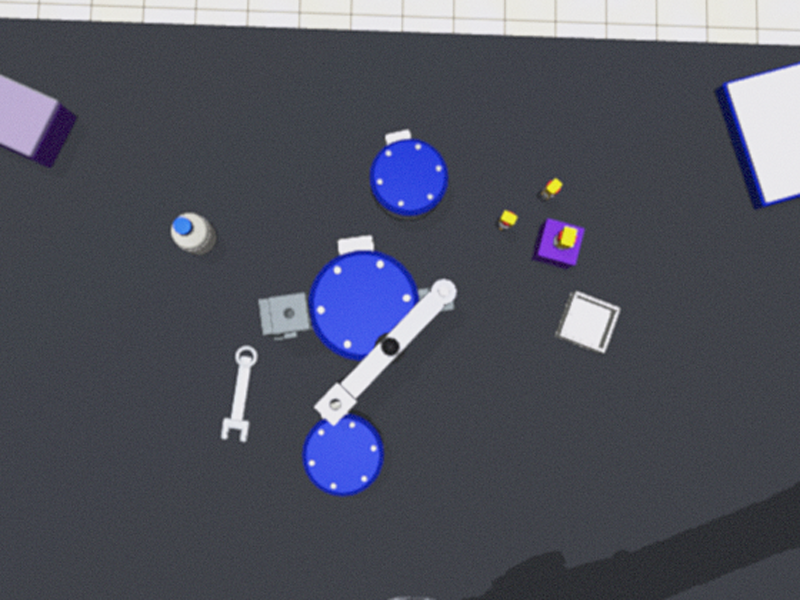

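View pics/side0.png

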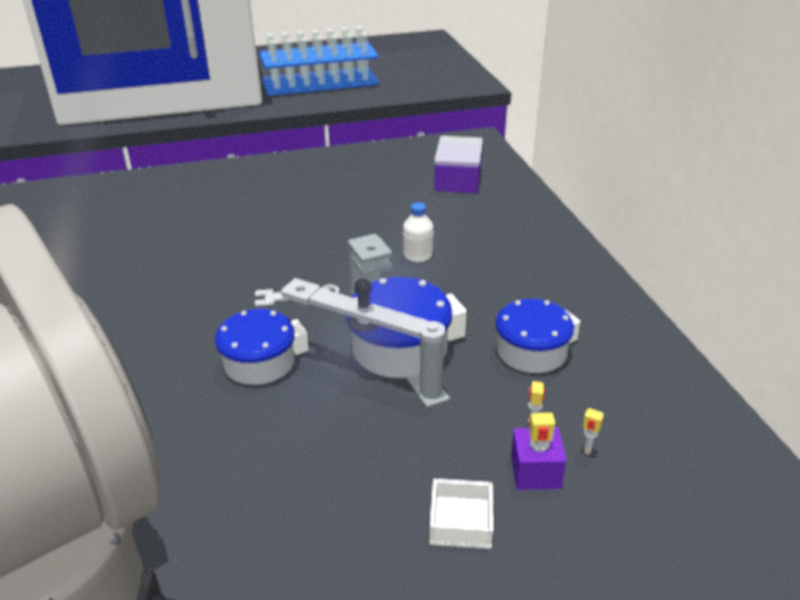

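The target pin is the yellow head in the purple stand, at (568,237) in the top view and (542,428) in the side view. The look-alike pins are at (508,219) and (553,188) in top, and (537,393) and (593,423) in side. The target pot is the large one at (362,303) in top, with look-alikes at (409,177) and (343,455). The bar is open, from the hinge at (444,291) to its tip at (335,404). The clevis hole is at (289,313), the tray at (588,322), the bottle at (193,233) and the wrench at (240,395).

```bash
cat > m.py <<'E'
from h import *
F={n:np.load(f"pics/{n}.npy",allow_pickle=True).item() for n in("top","side")}
def ray(f,u,v,z):
    F_=210/np.tan(np.radians(f["vertical_fov"])/2); T=np.linalg.inv(f["camera_from_world"])
    d=T[:3,:3]@np.array([(u-f["cx"])/F_,-(v-f["cy"])/F_,-1]); c=T[:3,3]
    return c+d*(z-c[2])/d[2]
def comps(f,mask,roi=None,amin=15):
    if roi: m=np.zeros_like(mask); x0,y0,x1,y1=roi; m[y0:y1,x0:x1]=1; mask=mask&m
    n,l,s,c=cv2.connectedComponentsWithStats(mask.astype(np.uint8),connectivity=8)
    return [(l==i,c[i],s[i]) for i in range(1,n) if s[i,4]>=amin]
def masks(f):
    hsv=cv2.cvtColor(f["color"],cv2.COLOR_RGB2HSV); H,S,V=[hsv[...,i].astype(int) for i in range(3)]
    return dict(yellow=(abs(H-27)<8)&(S>120)&(V>100),blue=(abs(H-118)<8)&(S>150)&(V>100),purple=(abs(H-132)<8)&(S>120)&(V>50),red=((H<8)|(H>172))&(S>130)&(V>80),black=(V<25))
E
python3 - <<'E'
from m import *
for n in F:
    f=F[n]; W=pts(f); M=masks(f)
    for k in("yellow","blue","purple"):
        for m,c,s in comps(f,M[k],amin=25):
            w=W[m]; zt=np.nanpercentile(w[:,2],95); t=w[w[:,2]>zt-.006]
            print(n,k,np.round(c*800/560),s[4],"ztop",round(zt,3),"ctr top",np.round(np.nanmean(t,0),4),"ext",np.round(np.nanpercentile(t,97,0)-np.nanpercentile(t,3,0),3))
f=F["top"];W=pts(f)
for name,z,roi in(("clevis",.125,(170,190,220,245)),("bar",.115,(215,190,325,300)),("ball",.158,(255,225,290,260))):
    m=abs(W[...,2]-z)<.004; 
    for mm,c,s in comps(f,m,roi,20): print(name,np.round(c*800/560),s,np.round(np.nanmean(W[mm],0),4), cv2.minAreaRect((W[mm][:,:2]*1000).astype(np.float32)))
E
python3 - <<'E'
from m import *
a=F["top"]["color"][180:310,165:335]; b=F["side"]["color"][150:350,170:420]
im=np.zeros((600,800,3),np.uint8); a=cv2.resize(a,(400,306),interpolation=cv2.INTER_CUBIC); b=cv2.resize(b,(400,320),interpolation=cv2.INTER_CUBIC)
c=cv2.resize(F["top"]["color"][140:220,340:440],(400,280),interpolation=cv2.INTER_CUBIC);d=cv2.resize(F["side"]["color"][260:350,340:440],(311,280),interpolation=cv2.INTER_CUBIC)
im[:306,:400]=a;im[:320,400:]=b;im[320:,:400]=c;im[320:,400:711]=d
cv2.imwrite("pics/crop1.png",im[...,::-1])
E
```

```text
top yellow [554. 186.] 79 ztop 0.069 ctr top [ 0.7146 -0.1863  0.0669] ext [0.019 0.018 0.006]
top yellow [508. 217.] 81 ztop 0.07 ctr top [ 0.6667 -0.1213  0.0671] ext [0.015 0.018 0.006]
top yellow [567. 237.] 119 ztop 0.096 ctr top [ 0.6362 -0.2015  0.093 ] ext [0.023 0.018 0.006]
top blue [750. 153.] 286 ztop 0.031 ctr top [ 0.7844 -0.4963  0.0288] ext [0.181 0.102 0.006]
top blue [408. 177.] 2214 ztop 0.065 ctr top [0.7245 0.0238 0.0621] ext [0.093 0.093 0.006]
top blue [359. 301.] 3999 ztop 0.088 ctr top [0.5381 0.0873 0.0853] ext [0.123 0.12  0.006]
top blue [343. 455.] 2398 ztop 0.065 ctr top [0.3232 0.1067 0.0619] ext [0.09  0.094 0.006]
top purple [ 54. 137.] 629 ztop 0.058 ctr top [0.7744 0.5473 0.0565] ext [0.077 0.033 0.009]
top purple [556. 245.] 722 ztop 0.052 ctr top [ 0.6339 -0.1986  0.0494] ext [0.057 0.058 0.006]
side yellow [536. 392.] 118 ztop 0.067 ctr top [ 0.6651 -0.1259  0.065 ] ext [0.016 0.019 0.006]
side yellow [593. 418.] 121 ztop 0.067 ctr top [ 0.7135 -0.1911  0.0653] ext [0.019 0.018 0.006]
side yellow [541. 423.] 205 ztop 0.093 ctr top [ 0.6358 -0.205
[... 784 characters left out ...]
019 0.012]
side purple [456. 178.] 565 ztop 0.055 ctr top [0.777  0.5443 0.0537] ext [0.078 0.033 0.009]
side purple [537. 462.] 1267 ztop 0.049 ctr top [ 0.6326 -0.2109  0.0477] ext [0.058 0.06  0.006]
clevis [283. 314.] [181 206  35  29 751] [0.5153 0.1884 0.1242] ((515.4220581054688, 188.28236389160156), (48.12067794799805, 62.09390640258789), 9.582974433898926)
bar [384. 353.] [ 220  196   99  102 1694] [0.4677 0.0519 0.1142] ((471.93572998046875, 47.19270324707031), (35.49351119995117, 247.29818725585938), 47.170066833496094)
ball [389. 346.] [267 237  12  12 102] [0.4748 0.0461 0.1581] ((474.7612609863281, 45.853267669677734), (20.26481819152832, 20.24721908569336), 1.5522998571395874)
```

View pics/crop1.png

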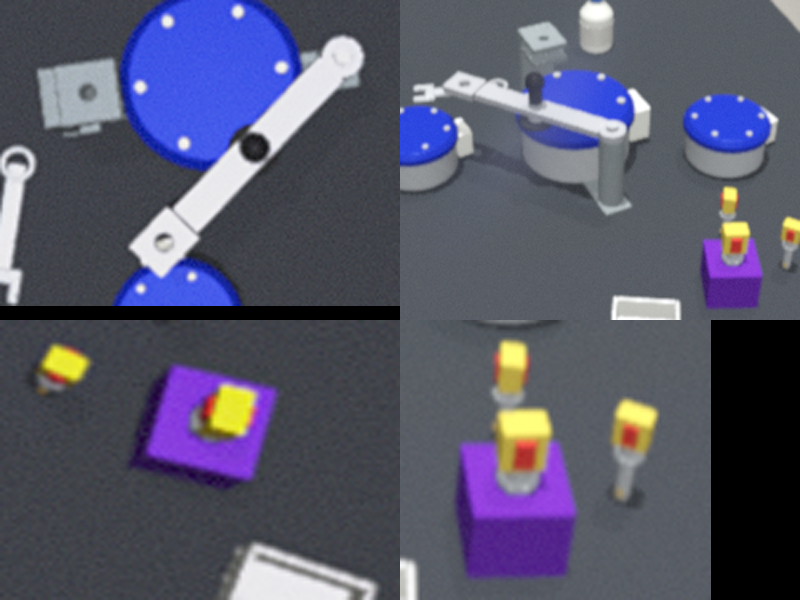

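The crops confirm the choices: the largest pin stands in the purple stand with a red button facing the side camera. The clevis hole shows as a dark spot at about (88,92) in the top-left crop. Next I refine hole, hinge and bar from both views.

Run:
```python
from m import *
from scipy.spatial.transform import Rotation as R
o=arm.observe(); q=o["orientation"]; Rm=R.from_quat(q[[1,2,3,0]]).as_matrix(); print("tool axes cols\n",np.round(Rm,3))
def dark(f,u0,v0,r,z):
    g=cv2.cvtColor(f["color"],cv2.COLOR_RGB2GRAY).astype(float); u0,v0=int(u0),int(v0)
    p=g[v0-r:v0+r+1,u0-r:u0+r+1]; bg=np.median(p); w=np.clip(bg-15-p,0,None)
    vv,uu=np.mgrid[v0-r:v0+r+1,u0-r:u0+r+1]; u=(uu*w).sum()/w.sum(); v=(vv*w).sum()/w.sum()
    return np.round((u,v),1),np.round(ray(f,u,v,z),4)
s=.7
t,d=F["top"],F["side"]
print("clevis hole top",dark(t,289*s,313*s,6,.122)); print("clevis hole side",dark(d,371*s,248*s,5,.122))
print("bar hole top",dark(t,335*s,404*s,6,.113)); print("bar hole side",dark(d,300*s,288*s,4,.113))
for u,v in((444,291),): print("hinge top",ray(t,u*s,v*s,.117))
print("hinge side",ray(d,432*s,329*s,.117))
print("ball top",ray(t,389*s,346*s,.1495),"ball side",ray(d,363*s,287*s,.1495))
W=pts(t)
# stand yaw, pin head yaw
M=masks(t)
for mm,c,st in comps(t,M["purple"]|M["yellow"],(365,145,415,195),50):
    w=W[mm]; k=abs(w[:,2]-.05)<.006; print("stand",cv2.minAreaRect((w[k][:,:2]*1000).astype(np.float32)))
for n in F:
  W=pts(F[n]);M=masks(F[n])
  for mm,c,st in comps(F[n],M["yellow"],None,100):
    w=W[mm]; zt=np.nanpercentile(w[:,2],90); k=abs(w[:,2]-zt)<.005; r=cv2.minAreaRect((w[k][:,:2]*1000).astype(np.float32)); print(n,"yellow",c/s,r)
```

```text
tool axes cols
 [[-0.001  0.341 -0.94 ]
 [ 0.002 -0.94  -0.341]
 [-1.    -0.002  0.   ]]
clevis hole top (array([201.5, 218.7]), array([0.5176, 0.182 , 0.122 ]))
clevis hole side (array([259.4, 173.5]), array([0.5164, 0.1818, 0.122 ]))
bar hole top (array([233.7, 281.3]), array([0.4001, 0.1173, 0.113 ]))
bar hole side (array([209.9, 201.8]), array([0.3966, 0.1155, 0.113 ]))
hinge top [ 0.55253891 -0.0268474   0.117     ]
hinge side [ 0.55040141 -0.03205329  0.117     ]
ball top [0.47544214 0.04614789 0.1495    ] ball side [0.47448866 0.04186633 0.1495    ]
stand ((636.9400024414062, -201.97531127929688), (56.74856948852539, 57.3474235534668), 76.04792785644531)
top yellow [567.46698679 236.92677071] ((636.76220703125, -201.87054443359375), (18.138460159301758, 26.004716873168945), 74.76055908203125)
side yellow [536.21065375 391.82808717] ((665.2615966796875, -125.00884246826172), (22.434707641601562, 13.010998725891113), 67.75952911376953)
side yellow [592.99881936 417.8866588 ] ((713.54248046875, -190.7279510498047), (15.862285614013672, 20.493045806884766), 55.032684326171875)
side yellow [540.84320557 422.93379791] ((636.1903076171875, -205.462646484375), (20.768619537353516, 25.562664031982422), 74.18793487548828)
```

Both views agree: hole at (0.517, 0.182), hinge at (0.5515, -0.029), yaw about 0.162, hinge-to-hole distance 0.214 (should be 0.210). The bar is about 0.65 rad open and the handle is at (0.475, 0.044). I'll move behind the handle with the fingers shut.

Request:
play_rows(rows=[[[0, -3, -3.5, 0, 0], [0, -3, -3.5, 0, 0], [0, -3, -3.5, 0, 0], [0, -3, -3.5, 0, 0], [0, -3, -3.5, 0, 0], [0, -3, -3.5, 0, 0], [0, -3, -3.5, 0, 0], [0, -3, -3.5, 0, 0], [0, -3, -3.5, 0, 0], [0, -3, -3.5, 0, 0]]], newtons=40)

```text
t: 1.1
tool_pos: [0.4486, -0.208, 0.2058]
orientation: [-0.122, -0.696, -0.122, 0.697]
wrist_force: [-0.3, -1.3, 0.3]
width: 0.007
```

Request:
play_rows(rows=[[[0, -4, -1.2, 0, 0], [0, -4, -1.2, 0, 0], [0, -4, -1.2, 0, 0], [0, -4, -1.2, 0, 0], [0, -4, -1.2, 0, 0], [0, -2.8, -0.7, 0, 0], [0, 0, 0, 0, 0], [0, 0, 0, 0, 0]]])

```text
t: 1.9
tool_pos: [0.4333, 0.0274, 0.2058]
orientation: [-0.123, -0.696, -0.123, 0.697]
wrist_force: [1.1, -0.2, 0.5]
width: -0.003
```

Request:
play_rows(rows=[[[2.6, 0, 0, 0, 0], [2.6, 0, 0, 0, 0], [2.6, 0, 0, 0, 0], [0, 0, -1, 0, 0], [0, 0, -1, 0, 0], [0, 0, -0.7, 0, 0], [0, 0, -0.7, 0, 0], [0, 0, -0.7, 0, 0], [0, 0, -0.7, 0, 0], [0, 0, -0.7, 0, 0]]])

```text
t: 2.9
tool_pos: [0.4865, 0.046, 0.1287]
orientation: [0.123, 0.697, 0.122, -0.696]
wrist_force: [-2.1, -1.0, 1.8]
width: -0.001
```

Request:
play_rows(rows=[[[0, 0, -0.6, 0, 0], [0, 0, -0.6, 0, 0], [0, 0, -0.5, 0, 0], [0, 0, -0.5, 0, 0], [0, 0, 0, 0, 0]]])

```text
t: 3.4
tool_pos: [0.5074, 0.0541, 0.1281]
orientation: [0.122, 0.697, 0.123, -0.696]
wrist_force: [-0.1, -0.2, -0.1]
width: -0.002
```

Request:
play_rows(rows=[[[0, 0, -0.2, 0, 0], [0, 0, -0.2, 0, 0], [0, 0, -0.2, 0, 0]]])

```text
t: 3.7
tool_pos: [0.5113, 0.0556, 0.1279]
orientation: [-0.122, -0.696, -0.122, 0.697]
wrist_force: [-1.5, -1.3, 1.6]
width: 0.001
```

```bash
cat > look.py <<'E'
from m import *
import sys
# bar angle from top camera: bar-top band and ball
f=grab("top"); np.save("pics/top.npy",f,allow_pickle=True); W=pts(f)
m=(abs(W[...,2]-.116)<.005)&(W[...,1]>-.01)&(W[...,1]<.15)&(W[...,0]<.58)&(W[...,0]>.38)
g=cv2.cvtColor(f["color"],cv2.COLOR_RGB2GRAY); m&=g>120
w=W[m][:,:2]; c=w.mean(0); u,s,vt=np.linalg.svd(w-c,full_matrices=False); d=vt[0]*np.sign(vt[0][1]); print("bar ctr",np.round(c,4),"dir angle from y",np.arctan2(-d[0],d[1]),len(w))
cv2.imwrite(sys.argv[1],cv2.resize(f["color"][150:320,150:350],(706,600),interpolation=cv2.INTER_CUBIC)[...,::-1])
print(np.round(arm.observe()["wrist_force"],2))
E
python3 look.py pics/push1.png
```

```text
bar ctr [0.5053 0.1372] dir angle from y 1.2382876568061416 185
[-0.19  0.13  1.09]
```

View pics/push1.png

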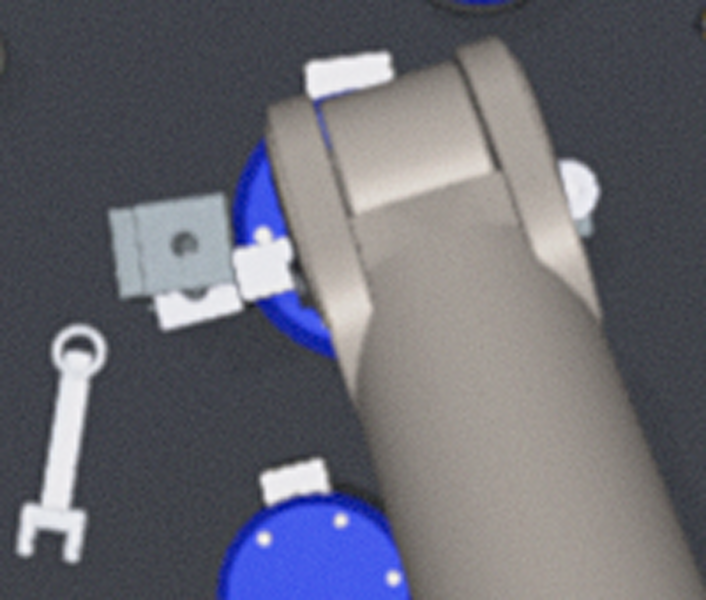

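The picture shows the bar tip entering the clevis, with a sliver of its hole still out at (197,288). It has roughly 15 mm to go at the tip, or 8 mm at the handle.

Request:
play_rows(rows=[[[0, 0, -0.2, 0, 0], [0, 0, -0.2, 0, 0]]])

```text
t: 3.95
tool_pos: [0.5153, 0.057, 0.1279]
orientation: [-0.122, -0.696, -0.122, 0.697]
wrist_force: [-1.7, -2.1, 0.8]
width: -0.001
```

Request:
play_rows(rows=[[[0, 0, -0.2, 0, 0]]])

```text
t: 4.05
tool_pos: [0.5173, 0.0577, 0.1279]
orientation: [-0.122, -0.696, -0.122, 0.696]
wrist_force: [-1.4, -1.0, 1.2]
width: 0.004
```

Request:
play_rows(rows=[[[0, 0, -0.15, 0, 0]]])

```text
t: 4.15
tool_pos: [0.5189, 0.0582, 0.1279]
orientation: [0.122, 0.696, 0.122, -0.696]
wrist_force: [-2.8, -0.9, 1.2]
width: -0.004
```

Request:
play_rows(rows=[[[0, 0, -0.1, 0, 0]]])

```text
t: 4.25
tool_pos: [0.5198, 0.0584, 0.128]
orientation: [0.122, 0.696, 0.122, -0.696]
wrist_force: [-2.7, -2.4, 1.9]
width: -0.0
```

Request:
play_rows(rows=[[[0, 0, -0.1, 0, 0]]])

```text
t: 4.35
tool_pos: [0.5206, 0.0587, 0.1279]
orientation: [-0.122, -0.696, -0.122, 0.697]
wrist_force: [-2.0, -1.5, 0.7]
width: 0.001
```

Request:
play_rows(rows=[[[0, 0, -0.1, 0, 0]]])

```text
t: 4.45
tool_pos: [0.5215, 0.059, 0.1279]
orientation: [-0.123, -0.696, -0.122, 0.697]
wrist_force: [-3.4, -1.9, 1.0]
width: 0.001
```

Request:
play_rows(rows=[[[0, 0, -0.1, 0, 0]]])

```text
t: 4.55
tool_pos: [0.5217, 0.059, 0.1277]
orientation: [-0.123, -0.696, -0.122, 0.697]
wrist_force: [-5.3, -2.6, 1.5]
width: 0.002
```

Request:
play_rows(rows=[[[0, 0, -0.1, 0, 0], [0, 0, -0.1, 0, 0]]])

```text
t: 4.75
tool_pos: [0.5219, 0.0591, 0.1274]
orientation: [-0.123, -0.694, -0.122, 0.699]
wrist_force: [-8.3, -3.7, 4.0]
width: 0.003
```

```bash
python3 look.py pics/push2.png
python3 - <<'E'
from h import *
o=arm.observe(); print(o["t"],o["tool_pos"])
f=grab("side"); cv2.imwrite("pics/side2.png",cv2.resize(f["color"][150:270,200:360],(800,600),interpolation=cv2.INTER_CUBIC)[...,::-1])
E
```

```text
bar ctr [0.5236 0.1401] dir angle from y 1.4772922283356846 153
[-7.38 -3.79  3.62]
4.8 [0.52182245 0.05915324 0.12738628]
```

View pics/push2.png

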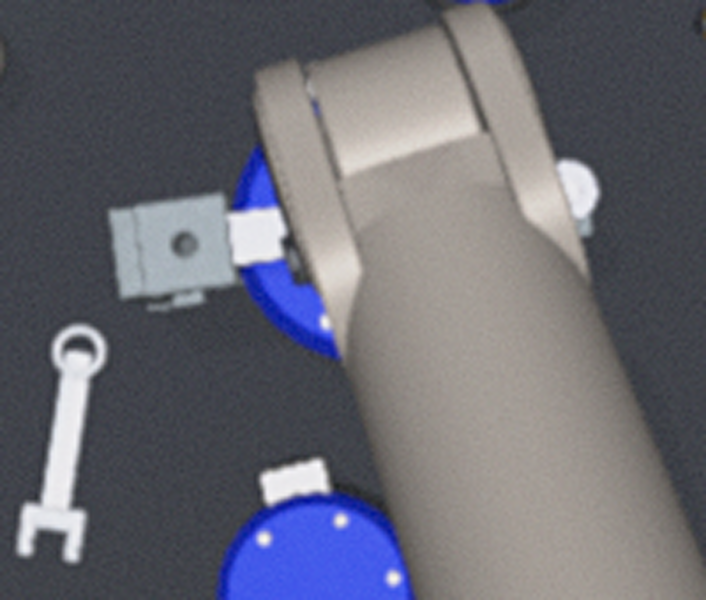

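The bar lies symmetric in the clevis and the force rose at a standstill, so it is on its stop. I back off and go above the pin.

Request:
play_rows(rows=[[[0, 0, 1, 0, 0], [0, 0, 1.5, 0, 0], [-3.5, 0, 0, 0, 0], [-4, 0, 0, 0, 2], [0, 4, -0.6, 0, 5], [0, 4, -0.6, 0, 6], [0, 4, -0.6, 0, 6], [0, 4, -0.6, 0, 6], [0, 4, -0.6, 0, 6], [0, 4, -0.6, 0, 6]]])

```text
t: 5.85
tool_pos: [0.6183, -0.1623, 0.2035]
orientation: [0.123, 0.698, 0.123, -0.695]
wrist_force: [0.7, 0.1, 0.1]
width: 0.702
```

Request:
play_rows(rows=[[[0, 4.6, -0.8, 0, 6], [0, 0, 0, 0.124, 6], [0, 0, 0, 0.124, 6], [0, 0, 0, 0.124, 6], [0, 0, 0, 0.124, 6], [0, 0, 0, 0.124, 6], [0, 0, 0, 0, 6]]])

```text
t: 6.55
tool_pos: [0.6407, -0.2014, 0.2034]
orientation: [-0.096, 0.702, -0.095, -0.7]
wrist_force: [-0.4, -0.1, 1.2]
width: 0.709
```

Run:
```python
from m import *
ims=[]
for n in("top","side","wrist"):
    f=grab(n); np.save(f"pics/{n}.npy",f,allow_pickle=True)
    W=pts(f);M=masks(f)
    for mm,c,st in comps(f,M["yellow"],None,60):
        w=W[mm]; zt=np.nanpercentile(w[:,2],90); k=abs(w[:,2]-zt)<.005; r=cv2.minAreaRect((w[k][:,:2]*1000).astype(np.float32)); print(n,np.round(c),round(zt,4),st[4],np.round(r[0],1),np.round(r[1],1),round(r[2],1))
cv2.imwrite("pics/w1.png",f["color"][...,::-1])
print(np.round(np.linalg.inv(f["camera_from_world"]),3),f["vertical_fov"],arm.observe()["tool_pos"])
# bar check
f=np.load("pics/top.npy",allow_pickle=True).item(); W=pts(f)
m=(abs(W[...,2]-.116)<.004)&(W[...,1]>-.01)&(W[...,1]<.155)&(W[...,0]<.6)&(W[...,0]>.45)
w=W[m][:,:2]; print(cv2.minAreaRect((w*1000).astype(np.float32)),len(w))
cv2.imwrite("pics/t3.png",cv2.resize(f["color"][180:270,160:340],(800,400),interpolation=cv2.INTER_CUBIC)[...,::-1])
```

```text
top [388. 130.] 0.0706 75 [ 715.1 -187. ] [13.2 18.7] 46.5
top [356. 152.] 0.0684 87 [ 666.2 -121.3] [19.4 14.9] 62.3
top [397. 166.] 0.0953 115 [ 637.1 -200.9] [17.8 25.3] 78.7
side [375. 274.] 0.0669 118 [ 665.2 -125.1] [24.3 13. ] 67.5
side [415. 293.] 0.0666 119 [ 713.6 -190.7] [15.3 19.8] 48.3
side [379. 296.] 0.0932 204 [ 636.2 -204.1] [20.3 25.7] 70.8
wrist [207. 186.] 0.0644 66 [ 664.8 -131.5] [ 4.4 13.2] 86.8
wrist [285. 192.] 0.0945 189 [ 641.7 -203.3] [17.9 17.8] 75.9
[[-0.266  0.922  0.282  0.713]
 [-0.964 -0.254 -0.078 -0.22 ]
 [-0.001 -0.292  0.956  0.372]
 [ 0.     0.     0.     1.   ]] 65.33554697675794 [ 0.64018153 -0.20166801  0.20321154]
((535.158203125, 73.48486328125), (37.414363861083984, 174.595947265625), 13.198141098022461) 986
```

View pics/w1.png

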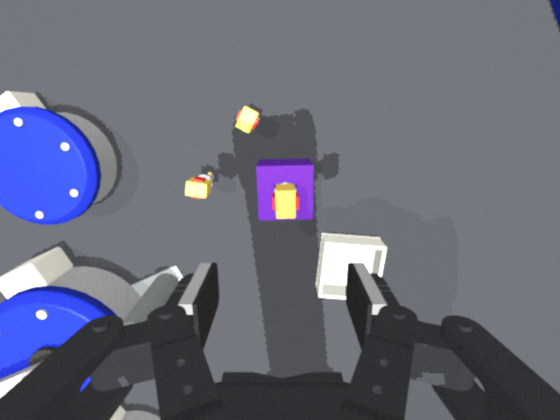

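The wrist view shows the stand at (286,190) with the pin's yellow head at (286,203), centred between the fingers and with the red buttons facing the jaws. The bar measures about 0.2 rad from y by minAreaRect, which the handle post skews, so I refine both by depth.

Run:
```python
from m import *
f=np.load("pics/wrist.npy",allow_pickle=True).item(); W=pts(f)
m=np.zeros(W.shape[:2],bool); m[170:240,255:320]=1
m&=W[...,2]>.087
w=W[m]; print(len(w),np.nanmedian(w[:,2]),cv2.minAreaRect((w[:,:2]*1000).astype(np.float32)),np.argwhere(m).min(0),np.argwhere(m).max(0))
f=np.load("pics/top.npy",allow_pickle=True).item(); W=pts(f)
m=(abs(W[...,2]-.116)<.004)&(W[...,1]>.01)&(W[...,1]<.155)&(W[...,0]<.6)&(W[...,0]>.45)
# bar edges: per-row (y bins) midline in x
Y=[];X=[]
for y in np.arange(.0,.15,.005):
    k=m&(abs(W[...,1]-y)<.0025)
    if k.sum()>8 and not .05<y<.1: x=W[k][:,0]; X.append((np.percentile(x,3)+np.percentile(x,97))/2); Y.append(y)
p=np.polyfit(Y,X,1); print("bar slope",np.arctan(-p[0]),"x at y=.182",np.polyval(p,.182), "x at -.028",np.polyval(p,-.028)); print(np.round(X,4))
b=W[(W[...,2]>.155)&(abs(W[...,1]-.07)<.03)&(abs(W[...,0]-.53)<.03)]; print("ball",b.mean(0),len(b))
```

```text
692 0.09414040577008159 ((637.99609375, -202.32318115234375), (23.394704818725586, 25.549039840698242), 74.76717376708984) [189 272] [218 298]
bar slope 0.1667054841882885 x at y=.182 0.5165362772911499 x at -.028 0.5518723755646714
[0.5454 0.5451 0.5441 0.5432 0.542  0.5416 0.5398 0.539  0.5385 0.5305
 0.5283 0.5291 0.528  0.5269 0.5276 0.5239 0.5255 0.5237 0.5223]
ball [0.53414406 0.07807271 0.1582911 ] 104
```

View pics/t3.png

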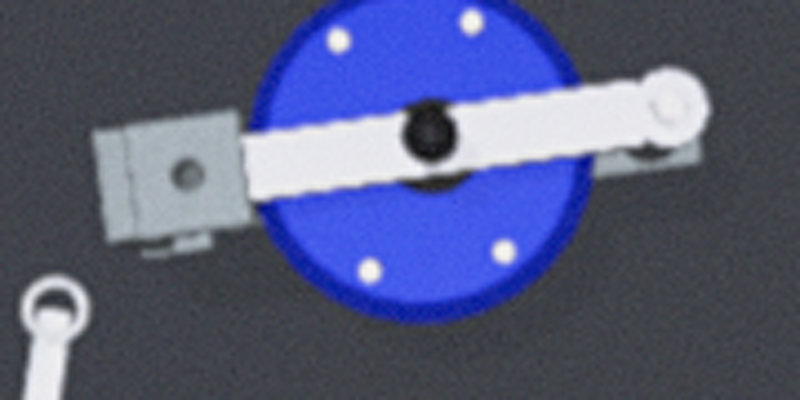

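The bar is shut: its midline extends to x=0.5165 at the hole, where the hole measures 0.517, with slope 0.167. The wrist view puts the pin head at (0.638, -0.202). I descend and grasp.

Request:
play_rows(rows=[[[3, 0.1, 0.2, 0, 6], [3, 0, 0, 0, 6], [2.5, 0, 0, 0, 6], [2, 0, 0, 0, 6], [1.5, 0, 0, 0, 6], [1.2, 0, 0, 0, 6], [0.9, 0, 0, 0, 6], [0, 0, 0, 0, 6]]], newtons=45)

```text
t: 7.5
tool_pos: [0.6369, -0.2023, 0.061]
orientation: [0.096, -0.7, 0.096, 0.701]
wrist_force: [0.5, 0.3, 0.6]
width: 0.702
```

Request:
play_rows(rows=[[[0, 0, 0, 0, 3], [0, 0, 0, 0, 2.4], [0, 0, 0, 0, 2], [0, 0, 0, 0, 1.5], [0, 0, 0, 0, 1], [0, 0, 0, 0, 1], [0, 0, 0, 0, 1]]])

```text
t: 8.2
tool_pos: [0.6383, -0.2029, 0.0633]
orientation: [-0.096, 0.701, -0.096, -0.7]
wrist_force: [-0.5, 0.0, 5.8]
width: 0.192
```

Run:
```python
from m import *
f=grab("side"); a=cv2.resize(f["color"][225:345,310:430],(600,600),interpolation=cv2.INTER_CUBIC)
f=grab("wrist"); np.save("pics/wristg.npy",f,allow_pickle=True); b=f["color"][150:420,190:380]
im=np.zeros((600,800,3),np.uint8); im[:,:400]=cv2.resize(a,(400,400))[0:400].repeat(1,0)[:600] if 0 else np.vstack([cv2.resize(a,(400,400)),np.zeros((200,400,3),np.uint8)]); im[:,400:]=cv2.resize(b,(400,600),interpolation=cv2.INTER_CUBIC)
cv2.imwrite("pics/g1.png",im[...,::-1]); o=arm.observe(); print(o["tool_pos"],o["wrist_force"],o["width"])
```

```text
[ 0.6383479  -0.20287624  0.06328534] [-0.73603281 -0.86286354  6.32523745] 0.1900168718068257
```

View pics/g1.png

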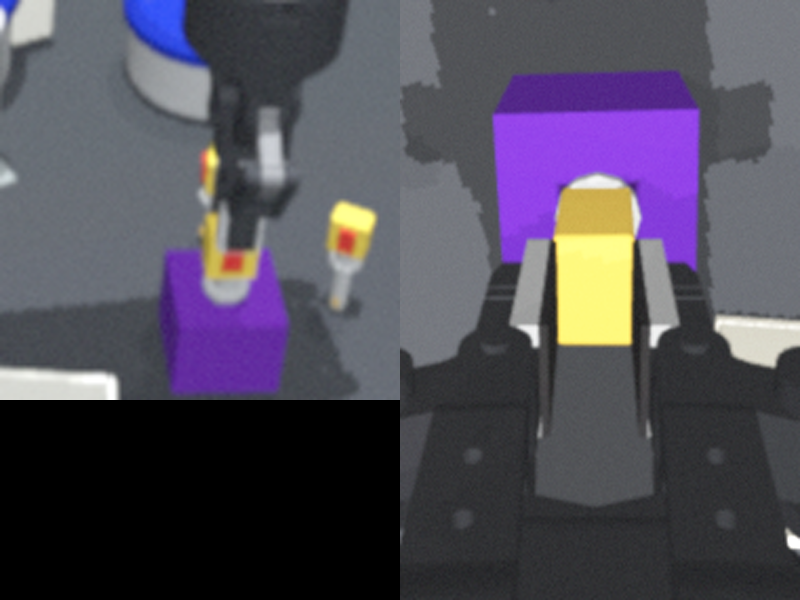

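The picture shows the pads square on the head at (594,290) on the right, but high: in the left crop the lower part of the red button shows below the pad at (232,262). I regrasp a few millimetres lower.

Request:
play_rows(rows=[[[0, 0, 0, 0, 3.2], [0, 0, 0, 0, 3.2], [0.3, 0, 0, 0, 3.2], [0.3, 0, 0, 0, 3.2], [0, 0, 0, 0, 2.2], [0, 0, 0, 0, 1.5], [0, 0, 0, 0, 1], [0, 0, 0, 0, 1], [0, 0, 0, 0, 1]]])

```text
t: 9.2
tool_pos: [0.6374, -0.2024, 0.0559]
orientation: [0.096, -0.701, 0.096, 0.701]
wrist_force: [0.4, 0.3, -2.3]
width: 0.201
```

Run:
```python
from m import *
f=grab("side"); a=cv2.resize(f["color"][225:345,310:430],(600,600),interpolation=cv2.INTER_CUBIC)
cv2.imwrite("pics/g2.png",a[...,::-1]); o=arm.observe(); print(o["tool_pos"],o["wrist_force"],o["width"])
```

```text
[ 0.63740727 -0.2024931   0.05589186] [-0.16201425  0.03894496 -1.64752267] 0.19855272432348298
```

View pics/g2.png

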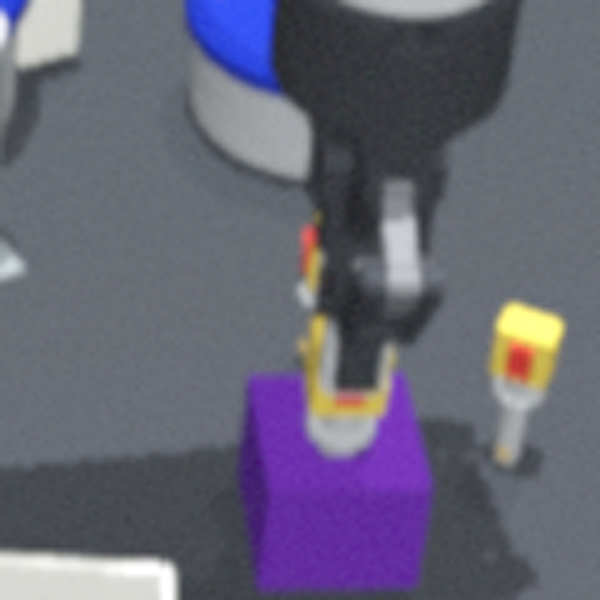

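The pads now cover the buttons nearly fully, with opening 17 mm against the 18 mm head. I lift straight out.

Request:
play_rows(rows=[[[-0.5, 0, 0, 0, 1], [-1, 0, 0, 0, 1], [-1.5, 0, 0, 0, 1], [-2, 0, 0, 0, 1], [-2, 0, 0, 0, 1], [-2.4, 0, 0, 0, 1], [-3, 0, 0, 0, 1], [-3, 0, 0, 0, 1], [-3, 0, 0, 0, 1], [0, 0, 0, 0, 1]]])

```text
t: 10.25
tool_pos: [0.6408, -0.2031, 0.2474]
orientation: [-0.095, 0.705, -0.097, -0.696]
wrist_force: [-0.0, -0.7, -0.4]
width: 0.199
```

Request:
play_rows(rows=[[[0, -1.7, 1.1, 0, 1], [0, -3.4, 2.2, 0, 1], [0, -3.4, 2.2, 0, 1], [0, -3.4, 2.2, 0, 1], [0, -3.4, 2.2, 0, 1], [0, -3.4, 2.2, 0, 1], [0, -3.4, 2.2, 0, 1], [0, -3.4, 2.2, 0, 1], [0, -3.4, 2.2, 0, 1], [0, -3.4, 2.2, 0, 1]]])

```text
t: 11.25
tool_pos: [0.522, 0.1661, 0.2402]
orientation: [-0.096, 0.701, -0.096, -0.7]
wrist_force: [0.8, -0.1, -2.0]
width: 0.193
```

Request:
play_rows(rows=[[[0, -1.5, 1, 0, 1], [0, 0, 0, 0, 1], [0, 0, 0, 0, 1]]])

```text
t: 11.55
tool_pos: [0.5173, 0.1812, 0.24]
orientation: [-0.095, 0.701, -0.096, -0.7]
wrist_force: [0.7, -0.2, -2.8]
width: 0.188
```

Run:
```python
from m import *
o=arm.observe(); print(o["tool_pos"],o["wrist_force"],o["width"])
fs=[grab(n) for n in("top","side","wrist")]; np.save("pics/carry.npy",np.array(fs,dtype=object),allow_pickle=True)
a=cv2.resize(fs[1]["color"][90:210,200:320],(400,400),interpolation=cv2.INTER_CUBIC); b=cv2.resize(fs[2]["color"][150:420,150:420],(400,400),interpolation=cv2.INTER_CUBIC)
cv2.imwrite("pics/c1.png",np.hstack([a,b])[...,::-1])
```

```text
[0.51734318 0.18124686 0.23997444] [ 0.67022901 -0.22260788 -2.75862185] 0.18767609835618573
```

View pics/c1.png

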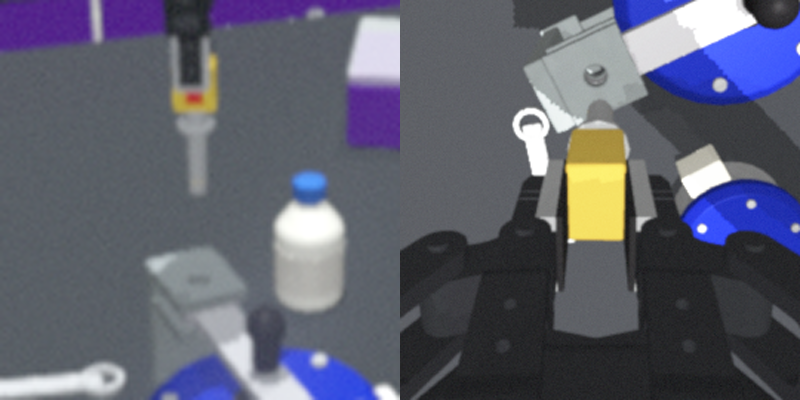

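The pin hangs plumb in the jaws with its studs drawn in (left crop, shank at (197,160)). The wrist crop shows the clevis hole clearly at (596,75). I measure the hole from the wrist and the pin axis relative to the TCP.

Run:
```python
from m import *
t,d,w=np.load("pics/carry.npy",allow_pickle=True); tcp=arm.observe()["tool_pos"]
# hole seen by wrist: dark blob
g=cv2.cvtColor(w["color"],cv2.COLOR_RGB2GRAY).astype(float); r=9; u0,v0=282,200
p=g[v0-r:v0+r+1,u0-r:u0+r+1]; print(np.round(p[::2,::2]).astype(int))
W=pts(w); dep=np.nan_to_num(W[...,2],nan=0); m=np.zeros_like(g,bool); m[186:215,268:297]=1
hm=m&(dep<.119); print("below-plane px",hm.sum(), np.argwhere(hm).mean(0)[::-1], "plane z",np.median(W[m&(dep>.119)][:,2]))
u,v=np.argwhere(hm).mean(0)[::-1]; 
cs=[c for c in comps(w,hm,None,10)]
for mm,c,s in cs: print(c,s,ray(w,c[0],c[1],.1245))
# clevis ear rect by wrist depth
e=(abs(W[...,2]-.125)<.003)&(np.hypot(W[...,0]-.517,W[...,1]-.182)<.06); print("ear",cv2.minAreaRect((W[e][:,:2]*1000).astype(np.float32)))
# pin shank by side view
S=pts(d); k=(np.linalg.norm(S[...,:2]-[.517,.181],axis=-1)<.02)&(S[...,2]>.19)&(S[...,2]<.215); q=S[k]
T=np.linalg.inv(d["camera_from_world"])[:3,3]; 
print("shank surf",len(q),q.mean(0)); dirc=(q.mean(0)-T)[:2]; dirc/=np.linalg.norm(dirc); print("axis est",q.mean(0)[:2]+dirc*.0047, "tcp",tcp[:2])
# pin head in wrist
hsv=cv2.cvtColor(w["color"],cv2.COLOR_RGB2HSV); 
h=(W[...,2]>.26)&(hsv[...,1]>120)&(abs(hsv[...,0].astype(int)-27)<8); print("head top z",np.nanmedian(W[h][:,2]),cv2.minAreaRect((W[h&(W[...,2]>.272)][:,:2]*1000).astype(np.float32)))
z=W[h][:,2]; print(np.percentile(z,[5,50,95]))
```

```text
[[172 173 173 171 171 173 172 169 172 168]
 [171 174 166 159 151 154 159 167 173 173]
 [173 164 155 159 160 158 123 133 167 170]
 [168 144 211 182 153 138  97  81 149 173]
 [156 121 145 160  96  73  80 114 136 168]
 [152 114 126 116 100 109 128 132 125 164]
 [157 110 117 125 128 134 128 122 129 168]
 [166 144 105 124 142 133 129 118 150 171]
 [173 166 138 112 105 105 119 146 167 170]
 [174 173 170 162 154 155 162 170 169 169]]
below-plane px 152 [281.28289474 200.17105263] plane z 0.12533257430554712
[281.2885906  200.30201342] [274 194  16  14 149] [0.518377   0.18160604 0.1245    ]
ear ((516.3359375, 188.84805297851562), (48.43827819824219, 62.15956115722656), 9.525524139404297)
shank surf 56 [0.51589418 0.17344549 0.20372354]
axis est [0.51687283 0.17804247] tcp [0.51798884 0.17987737]
head top z 0.27901317638625334 ((519.84619140625, 180.7821807861328), (18.843935012817383, 26.053403854370117), 74.33162689208984)
[0.26455265 0.27901318 0.28037819]
```

Request:
play_rows(rows=[[[2, -0.1, 0.1, 0, 1], [2, 0, 0, 0, 1], [1.3, 0, 0, 0, 1], [0.5, 0, 0, 0, 1], [0, 0, 0, 0, 1], [0, 0, 0, 0, 1]]])

```text
t: 12.3
tool_pos: [0.5174, 0.1832, 0.1827]
orientation: [-0.096, 0.701, -0.096, -0.7]
wrist_force: [0.8, 0.1, -0.0]
width: 0.197
```

```bash
cat > near.py <<'E'
from m import *
d=grab("side"); w=grab("wrist"); P=np.mean([arm.observe()["tool_pos"] for _ in range(5)],0); o=arm.observe(); print(P,o["wrist_force"],o["width"])
np.save("pics/near.npy",np.array([d,w],dtype=object),allow_pickle=True)
a=cv2.resize(d["color"][130:195,225:295],(420,390),interpolation=cv2.INTER_CUBIC); b=cv2.resize(w["color"][130:320,190:375],(380,390),interpolation=cv2.INTER_CUBIC)
cv2.imwrite("pics/n1.png",np.hstack([a,b])[...,::-1])
E
python3 near.py
```

```text
[0.51744264 0.1834104  0.18297077] [-0.35776304  0.57582976 -1.67864778] 0.20091975046909358
```

View pics/n1.png

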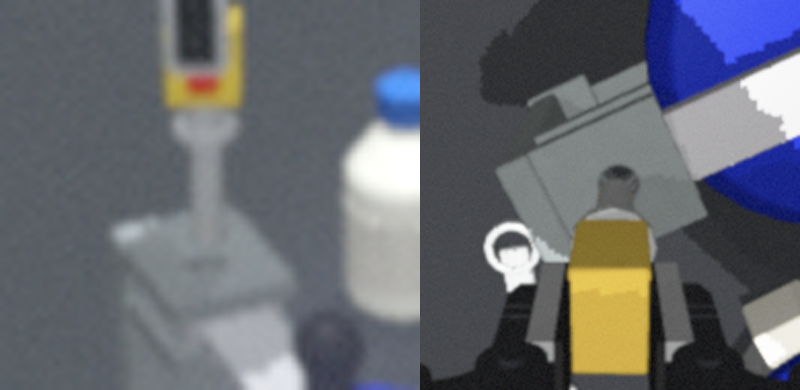

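The side crop shows the shank at column 207 directly above the hole at (207,262). In the wrist crop the tip at (618,205) lines up with the hole at (618,175). I feel downward gently.

Request:
play_rows(rows=[[[0.2, 0, 0, 0, 1], [0.2, 0, 0, 0, 1], [0.1, 0, 0, 0, 1], [0, 0, 0, 0, 1]]])

```text
t: 12.8
tool_pos: [0.5165, 0.1831, 0.1767]
orientation: [0.096, -0.7, 0.096, 0.701]
wrist_force: [0.0, -0.2, -2.0]
width: 0.201
```

Request:
play_rows(rows=[[[0.1, 0, 0, 0, 1], [0.1, 0, 0, 0, 1], [0, 0, 0, 0, 1]]])

```text
t: 13.1
tool_pos: [0.5166, 0.1831, 0.1748]
orientation: [0.096, -0.7, 0.096, 0.701]
wrist_force: [0.2, -1.0, -1.5]
width: 0.197
```

Request:
play_rows(rows=[[[0.1, 0, 0, 0, 1], [0, 0, 0, 0, 1]]])

```text
t: 13.3
tool_pos: [0.5166, 0.1831, 0.1739]
orientation: [0.096, -0.701, 0.096, 0.701]
wrist_force: [0.2, 1.2, -1.8]
width: 0.195
```

Request:
play_rows(rows=[[[0.1, 0, 0, 0, 1], [0, 0, 0, 0, 1]]])

```text
t: 13.5
tool_pos: [0.5166, 0.1831, 0.1728]
orientation: [0.096, -0.701, 0.096, 0.701]
wrist_force: [1.1, 0.7, -1.5]
width: 0.2
```

Request:
play_rows(rows=[[[0.1, 0, 0, 0, 1], [0, 0, 0, 0, 1]]])

```text
t: 13.7
tool_pos: [0.5166, 0.1831, 0.1718]
orientation: [0.096, -0.701, 0.096, 0.701]
wrist_force: [-0.0, -0.1, -0.9]
width: 0.194
```

Request:
play_rows(rows=[[[0.1, 0, 0, 0, 1], [0, 0, 0, 0, 1]]])

```text
t: 13.9
tool_pos: [0.5166, 0.1831, 0.1708]
orientation: [0.096, -0.7, 0.096, 0.701]
wrist_force: [0.5, 0.3, -1.0]
width: 0.197
```

No contact yet, with the tip nominally at 0.121, so it is probably entering. I keep feeling down.

Request:
play_rows(rows=[[[0.1, 0, 0, 0, 1], [0.1, 0, 0, 0, 1], [0, 0, 0, 0, 1]]])

```text
t: 14.2
tool_pos: [0.5166, 0.1831, 0.1688]
orientation: [0.096, -0.7, 0.096, 0.701]
wrist_force: [1.0, 0.4, -1.0]
width: 0.194
```

Request:
play_rows(rows=[[[0.1, 0, 0, 0, 1], [0.1, 0, 0, 0, 1], [0, 0, 0, 0, 1]]])

```text
t: 14.5
tool_pos: [0.5166, 0.1831, 0.1668]
orientation: [0.096, -0.701, 0.096, 0.701]
wrist_force: [0.1, 0.4, -1.4]
width: 0.196
```

Request:
play_rows(rows=[[[0.1, 0, 0, 0, 1], [0.1, 0, 0, 0, 1], [0, 0, 0, 0, 1]]])

```text
t: 14.8
tool_pos: [0.5166, 0.183, 0.1648]
orientation: [0.096, -0.701, 0.096, 0.701]
wrist_force: [0.8, -0.7, -2.0]
width: 0.195
```

Request:
play_rows(rows=[[[0.1, 0, 0, 0, 1], [0.1, 0, 0, 0, 1], [0.1, 0, 0, 0, 1], [0, 0, 0, 0, 1]]])

```text
t: 15.2
tool_pos: [0.5167, 0.183, 0.1618]
orientation: [0.096, -0.701, 0.096, 0.701]
wrist_force: [0.3, -1.8, -1.9]
width: 0.197
```

Request:
play_rows(rows=[[[0.1, 0, 0, 0, 1], [0.1, 0, 0, 0, 1], [0.1, 0, 0, 0, 1], [0, 0, 0, 0, 1]]])

```text
t: 15.6
tool_pos: [0.5166, 0.1831, 0.1587]
orientation: [0.096, -0.7, 0.096, 0.701]
wrist_force: [0.3, -1.0, -2.2]
width: 0.194
```

Request:
play_rows(rows=[[[0.1, 0, 0, 0, 1], [0.1, 0, 0, 0, 1], [0.1, 0, 0, 0, 1], [0, 0, 0, 0, 1]]])

```text
t: 16.0
tool_pos: [0.5166, 0.1832, 0.1558]
orientation: [0.096, -0.701, 0.096, 0.701]
wrist_force: [0.5, -0.6, -1.9]
width: 0.199
```

Request:
play_rows(rows=[[[0.1, 0, 0, 0, 1], [0.1, 0, 0, 0, 1], [0.1, 0, 0, 0, 1], [0, 0, 0, 0, 1]]])

```text
t: 16.4
tool_pos: [0.5166, 0.1832, 0.1528]
orientation: [0.096, -0.7, 0.096, 0.701]
wrist_force: [1.3, -0.5, -2.3]
width: 0.196
```

Request:
play_rows(rows=[[[0.1, 0, 0, 0, 1], [0.1, 0, 0, 0, 1], [0.1, 0, 0, 0, 1], [0, 0, 0, 0, 1]]])

```text
t: 16.8
tool_pos: [0.5166, 0.1831, 0.1498]
orientation: [0.096, -0.701, 0.096, 0.701]
wrist_force: [-0.4, -0.8, -2.9]
width: 0.197
```

Request:
play_rows(rows=[[[0.1, 0, 0, 0, 1], [0.1, 0, 0, 0, 1], [0.1, 0, 0, 0, 1], [0, 0, 0, 0, 1]]])

```text
t: 17.2
tool_pos: [0.5166, 0.1831, 0.1468]
orientation: [0.096, -0.701, 0.096, 0.701]
wrist_force: [0.2, -1.1, -2.4]
width: 0.195
```

Request:
play_rows(rows=[[[0.1, 0, 0, 0, 1], [0.1, 0, 0, 0, 1], [0.1, 0, 0, 0, 1], [0, 0, 0, 0, 1]]])

```text
t: 17.6
tool_pos: [0.5167, 0.1831, 0.1438]
orientation: [0.096, -0.701, 0.096, 0.701]
wrist_force: [0.3, -0.8, -1.6]
width: 0.198
```

Request:
play_rows(rows=[[[0.1, 0, 0, 0, 1], [0.1, 0, 0, 0, 1], [0.1, 0, 0, 0, 1], [0, 0, 0, 0, 1]]])

```text
t: 18.0
tool_pos: [0.5167, 0.183, 0.1408]
orientation: [0.096, -0.701, 0.096, 0.701]
wrist_force: [1.2, -2.0, -2.3]
width: 0.196
```

Request:
play_rows(rows=[[[0.1, 0, 0, 0, 1], [0.1, 0, 0, 0, 1], [0.1, 0, 0, 0, 1], [0, 0, 0, 0, 1]]])

```text
t: 18.4
tool_pos: [0.5167, 0.183, 0.1378]
orientation: [0.096, -0.701, 0.096, 0.701]
wrist_force: [0.0, -1.4, -1.6]
width: 0.197
```

The pin is sliding freely, and seating is expected near TCP z 0.131. I go on in small steps until the flange touches.

Request:
play_rows(rows=[[[0.1, 0, 0, 0, 1], [0.1, 0, 0, 0, 1], [0.1, 0, 0, 0, 1], [0, 0, 0, 0, 1]]])

```text
t: 18.8
tool_pos: [0.5167, 0.1829, 0.1348]
orientation: [0.096, -0.701, 0.096, 0.701]
wrist_force: [-0.3, -2.8, -2.0]
width: 0.199
```

Request:
play_rows(rows=[[[0.1, 0, 0, 0, 1], [0.1, 0, 0, 0, 1], [0, 0, 0, 0, 1]]])

```text
t: 19.1
tool_pos: [0.5167, 0.1829, 0.1328]
orientation: [0.096, -0.701, 0.096, 0.701]
wrist_force: [0.1, -1.9, -0.3]
width: 0.199
```

Request:
play_rows(rows=[[[0.1, 0, 0, 0, 1], [0.1, 0, 0, 0, 1], [0, 0, 0, 0, 1]]])

```text
t: 19.4
tool_pos: [0.5167, 0.1829, 0.1308]
orientation: [0.096, -0.701, 0.096, 0.701]
wrist_force: [-0.0, -2.9, -0.9]
width: 0.194
```

Request:
play_rows(rows=[[[0.1, 0, 0, 0, 1], [0, 0, 0, 0, 1]]])

```text
t: 19.6
tool_pos: [0.5167, 0.1829, 0.1302]
orientation: [-0.096, 0.701, -0.096, -0.701]
wrist_force: [-1.2, -4.1, 1.3]
width: 0.198
```

Request:
play_rows(rows=[[[0.1, 0, 0, 0, 1], [0, 0, 0, 0, 1]]])

```text
t: 19.8
tool_pos: [0.5168, 0.1829, 0.1301]
orientation: [-0.096, 0.701, -0.096, -0.7]
wrist_force: [-2.3, -4.7, 7.6]
width: 0.199
```

Request:
play_rows(rows=[[[0.1, 0, 0, 0, 1], [0, 0, 0, 0, 1]]])

```text
t: 20.0
tool_pos: [0.5169, 0.1829, 0.13]
orientation: [-0.096, 0.701, -0.096, -0.7]
wrist_force: [-3.3, -5.6, 13.1]
width: 0.195
```

The flange is seated: standstill at 0.130 with 13 N. I ease the load, then let go.

Request:
play_rows(rows=[[[-0.15, 0, 0, 0, 1], [0, 0, 0, 0, 1], [0, 0, 0, 0, 2], [0, 0, 0, 0, 2.5], [0, 0, 0, 0, 3.5], [0, 0, 0, 0, 5], [0, 0, 0, 0, 5], [0, 0, 0, 0, 5]]])

```text
t: 20.8
tool_pos: [0.5167, 0.1836, 0.1294]
orientation: [0.096, -0.701, 0.096, 0.701]
wrist_force: [-0.9, -0.5, 0.4]
width: 0.582
```

Request:
play_rows(rows=[[[-1, 0, 0, 0, 5], [-2, 0, 0, 0, 5], [-3, 0, 0, 0, 5], [-4, 0, 0, 0, 5], [-4, 0, 0, 0, 5], [0, 0, -4, 0, 5], [0, 0, -5, 0, 5], [0, 0, -4, 0, 5], [0, 0, 0, 0, 5]]])

```text
t: 21.7
tool_pos: [0.6464, 0.144, 0.2684]
orientation: [-0.098, 0.701, -0.099, -0.7]
wrist_force: [0.6, -0.1, -0.5]
width: 0.588
```

Run:
```python
from m import *
fs=[grab(n) for n in("top","side","wrist")]; o=arm.observe(); print(o["t"],o["tool_pos"],o["wrist_force"])
for n,f in zip(("top","side","wrist"),fs):
    W=pts(f);M=masks(f)
    for mm,c,st in comps(f,M["yellow"],None,40):
        w=W[mm]; print(n,np.round(c),st[4],"ztop",round(np.nanpercentile(w[:,2],92),4),np.round(np.nanmedian(w,0),4))
t=fs[0]; Wt=pts(t); m=(abs(Wt[...,2]-.116)<.004); Y=[];X=[]
for y in np.arange(.0,.15,.005):
    k=m&(abs(Wt[...,1]-y)<.0025)&(abs(Wt[...,0]-.53)<.07)
    if k.sum()>8 and not .05<y<.1: x=Wt[k][:,0]; X.append((np.percentile(x,3)+np.percentile(x,97))/2); Y.append(y)
if len(X)>4:
    p=np.polyfit(Y,X,1); print("bar",np.arctan(-p[0]),np.polyval(p,.182))
np.save("pics/end.npy",np.array(fs,dtype=object),allow_pickle=True)
a=cv2.resize(fs[1]["color"][130:210,225:305],(400,400),interpolation=cv2.INTER_CUBIC); b=cv2.resize(t["color"],(400,300)); b=np.vstack([b,np.zeros((100,400,3),np.uint8)])
cv2.imwrite("pics/e1.png",np.hstack([a,b])[...,::-1])
```

```text
21.85 [0.64139781 0.1489166  0.2696685 ] [-1.00948863 -0.03727512 -0.76659896]
top [388. 130.] 80 ztop 0.0688 [ 0.7156 -0.188   0.0658]
top [356. 152.] 83 ztop 0.0692 [ 0.6679 -0.1229  0.0664]
side [259. 159.] 118 ztop 0.1674 [0.516  0.1749 0.1642]
side [375. 275.] 110 ztop 0.067 [ 0.6636 -0.1306  0.0623]
side [415. 293.] 111 ztop 0.0671 [ 0.7146 -0.1911  0.0638]
wrist [508.  89.] 164 ztop 0.0672 [ 0.6715 -0.1131  0.0589]
wrist [284. 314.] 270 ztop 0.1665 [0.5299 0.1789 0.1564]
```

View pics/e1.png

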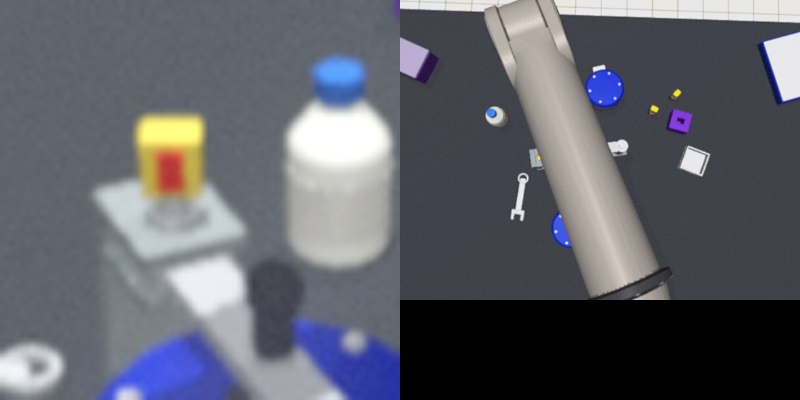

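The flange sits on the clevis (left crop, (178,215)) with the red button proud at (170,172). On the right, the bottle, wrench and tray are in their old places. I make a numerical check of button protrusion and bystander positions.

Run:
```python
from m import *
t,d,w=np.load("pics/end.npy",allow_pickle=True); W=pts(w); M=masks(w)
yd=np.array([.267,.964]); near=np.hypot(W[...,0]-.519,W[...,1]-.182)<.03
for k in("yellow","red"):
    m=M[k]&near&(W[...,2]>.142)
    if m.sum(): s=W[m][:,:2]@yd*1000; print(k,m.sum(),np.round([np.percentile(s,1),np.percentile(s,99),np.ptp(s)],1))
m=near&(W[...,2]>.146)&(W[...,2]<.164); s=W[m][:,:2]@yd*1000; print("all at button height",np.round([s.min(),s.max(),np.ptp(s)],1))
m=near&(W[...,2]>.16); print("head top z",np.percentile(W[m][:,2],[50,90]))
f0=np.load("pics/crop0.npy",allow_pickle=True) if 0 else None
a=cv2.cvtColor(cv2.imread("pics/top0.png"),cv2.COLOR_BGR2GRAY); b=cv2.cvtColor(cv2.resize(t["color"],(800,600),interpolation=cv2.INTER_CUBIC),cv2.COLOR_RGB2GRAY)
for n,(x,y,r) in dict(tray=(588,322,40),bottle=(193,233,35),wrench=(240,395,45)).items():
    A,B=[cv2.GaussianBlur(i[y-r:y+r,x-r:x+r],(0,0),2).astype(np.float32) for i in(a,b)]
    print(n,"shift px",cv2.phaseCorrelate(A,B,cv2.createHanningWindow(A.shape[::-1],cv2.CV_32F)))
```

```text
yellow 261 [305.1 323.5  18.6]
red 54 [303.  325.7  22.7]
all at button height [302.7 326.7  24. ]
head top z [0.16901847 0.17004261]
tray shift px ((0.06157396430549511, -0.05496799407040953), 1.197411639690399)
bottle shift px ((-0.12043824252909019, 0.02628286135743707), 1.234138858539087)
wrench shift px ((-0.06270019177492259, -0.05281322633854302), 1.222407906614704)
```

The buttons span 24.0 mm, so they are fully out and so are the studs. The head top is at 0.169, exactly seated, and the bystanders have not moved. I hand in.

```bash
python3 -c "
from cell import arm
print(arm.sign_off())"
```

```text
the job is handed in; nothing more can be done
None
```

The crossbar is shut and locked with the pin, and the job was handed in at about 22 s of the 70 s allowed.

- **Crossbar:** I pushed the handle until the bar stood still on its stop, at about 9 N. Afterwards its midline pointed at x = 0.5165 m, against 0.517 m measured for the clevis hole.
- **Pin:** I took the largest pin from the purple stand with its buttons squeezed. It slid down through clevis and bar without catching, and seated at 13 N. I then eased off and let go.
- **Last checks:** The head top is at 0.169 m, as it should be with the flange on the clevis. The buttons span 24.0 mm, so they are fully out; the studs themselves are under the clevis and not visible. The tray, bottle and wrench show no shift (about 0.1 px).
- **Disagreements:** The side camera read the head top about 1.6 mm low, within the calibration tolerance. The first grasp was a little high, so I took it again lower. The last picture had the arm over the bar, so I did not re-measure the bar's angle after inserting the pin.

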